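# Hold a heel block home on a clog sole for the screws

## Task

A wooden clog sole is gripped upside down in the bench vice, and the shoe repairer is about to drive screws up through its heel seat from below: be the third hand. Take from the yellow bin the heel block that fits this seat (same outline as the seat, 50 mm high), set it rubber side up on the seat with its flat front snug against the little shoulder and its sides flush with the seat, and press it down with a steady push of about 12 N for a good two seconds, never as hard as 40 N; finish while still holding it pressed there, do not let go. Leave the angle driver, screw tin, bottle and hammer where they lie.

Things in the scene. Friction and masses are not known exactly. Their poses are not given: they have to be found in the camera images.
- heel_mid (a point): Centre of the heel block to be fitted: loose brown wooden block with a black rubber top, 56 mm long (its x), 50 mm wide (y), 50 mm high (z), about 0.1 kg; this point is 25 mm above its underside. The +x end is the flat front, the -x end has rounded corners; the sides are flat and parallel from 12 mm behind this point to the front. It stands rubber side up in the yellow bin.
- heel_front (a point): Centre of the flat front face of that heel block, 28 mm ahead (+x) of heel_mid at the same height; same axes.
- heel: The same heel block, origin at the centre of its underside, same axes (x to the flat front, z up to the rubber).
- seat (a point): Point on the level, upward-facing heel seat of the sole, 140 mm above the bench, over which the fitted heel's middle belongs. x points to the toe, y across, z up. The seat is 56 mm long (28 mm either way), 50 mm wide, outlined like the heel, rounded end at -x. At x = +28 mm a square shoulder rises 4 mm. Fully home: front against the shoulder, heel_mid 25 mm above this point, x along this x.
- sole: Fixed pale wooden clog sole, 254 mm long, upside down, forepart clamped in the vice; axes as seat; origin on the bench, 140 mm along +x from seat and 140 mm below it. From the shoulder the shank climbs to the forepart, whose face is 50 mm above the seat from 90 mm ahead of seat on. The seat is 22 mm thick, air below. Rigid: neither it nor the heel gives under the push.
- vice: Fixed blue bench vice, 100 mm jaws, 186 mm high; origin on the bench below the middle of the jaws; axes as the sole. The jaws reach from 90 to 190 mm ahead (+x) of seat; the screw runs along y, its handle 125 mm out at +y.
- bin: Fixed yellow plastic bin, open at the top, 256 mm (x) by 316 mm (y), 60 mm high, walls and floor 4 mm thick; origin at the centre of its underside. Six pieces of stock stand in it in any order, in two rows of three, about 110 mm apart in x and 100 mm in y.
- heel_low_mid (a point): Centre of another heel block in the bin, same outline but only 26 mm high: not wanted.
- heel_slim_mid (a point): Centre of a slim heel block in the bin, 42 x 34 mm, 50 mm high: not wanted.
- heel_wide_mid (a point): Centre of a broad low heel block in the bin, 64 x 60 mm, 34 mm high: not wanted.
- top_piece_mid (a point): Centre of a flat black rubber top piece in the bin, 56 x 50 mm, 7 mm thick: not wanted.
- heel_cone_mid (a point): Centre of a round tapered heel in the bin, 42 mm across the foot, 26 mm at the top, 48 mm high: not wanted.
- angle_driver_mid (a point): Middle of a loose right-angle screwdriver, black handle and steel head, 160 mm long, 32 mm high, lying on the bench between bin and vice.
- screw_tin_mid (a point): Middle of a loose open tin of screws, 68 mm across, 30 mm high, on the bench.
- glue_mid (a point): Middle of a loose white bottle with a black cap, 56 mm across, 130 mm high, standing on the far side of the bench.
- hammer_grip (a point): Grip of a loose hammer lying on the bench beyond the bin.
Mind the look-alikes: they are no part of the job. What is shaped like the heel but purple is not meant.

How it is judged:
On the way:
1. the right heel block sits home on the seat, pressed with 6 to 20 N by the fingers, for 2 s on end (x of heel_front in the frame of seat between 0.0255 and 0.03 m and y of heel_mid in the frame of seat between -0.004 and 0.004 m and z of heel_mid in the frame of seat between 0.0225 and 0.027 m and angle between the x axis of heel and the x axis of sole, either way round below 0.087 rad and angle between heel's own z axis and vertical below 0.05 rad and contact force between heel and sole between 6 and 20 N and contact force between the fingers and heel above 4 N and linear speed of heel below 0.01 m/s), for 2 s.
At the end, for the whole second after the job is handed in: The 50 mm heel is held by the fingers and pressed on the seat with 6 to 20 N, at rest: front within 2.5 mm of the shoulder, middle within 4 mm of the seat's middle line, turned under 5 degrees, upright, underside down on the seat; driver, tin, bottle and hammer moved under 30 mm (all of step 1 and distance of each of angle_driver_mid, screw_tin_mid, glue_mid, hammer_grip from where it was at the start of the episode below 0.03 m); the arm keeps its last pose, push and grip.
It fails at once if the sole is pushed with 40 N or more (it would slip in the vice) (contact force between any of heel, the fingers and sole above 40 N).
It fails at once if the angle driver, screw tin, bottle or hammer is moved by more than 30 mm (distance of any of angle_driver_mid, screw_tin_mid, glue_mid, hammer_grip from where it was at the start of the episode above 0.03 m).
It also fails if it takes over 48 s, if anything falls off the work surface, if the arm or the gripper's body presses on something with over 40 N, if the wrist force passes 120 N, or if a joint passes its speed limit or range.

## Robot

A 7-joint arm with a two-finger parallel gripper is mounted at the origin on the work surface. World frame = base frame: x ahead of the robot, y to its left, z up, the work surface at z = 0. Lengths are in m, angles in rad, forces in N, time in s.
With the tool pointing down it reaches from about 0.425 to 0.95 m from the base axis. Payload 4.7 kg.
Tool frame: the origin (TCP) lies on the centre line of the jaws, within the pads' length; the fingertips stand robot.nose_length ahead of it and the grasp point (between the pads) lies 8 mm behind it (robot.nose_length is the distance from the TCP to the fingertips, in m); z points along the fingers, x is the direction in which the jaws open and shut, and the axes are right-handed (so a half turn about z gives the same grasp; the last joint's range is limited). The gripper opens to 85 mm and grips with 20 to 120 N. Pads are 22 mm wide; open, the fingers measure 114 mm over their backs; the gripper's body (76 mm by 85 mm) begins 54 mm behind the grasp point. The pads swing forward as they close: fully open they stand 13 mm farther back than shut.
Start: joints at [-1.368, 0.469, -0.049, 1.532, 0.024, 1.141, -0.082], TCP at [0.155, 0.657, 0.242] pointing down, gripper open.
Joint ranges: [-2.59, 2.59], [-0.33, 1.99], [-1.39, 1.29], [0.1, 2.45], [-1.04, 4.18], [0.21, 1.99], [-2.66, 2.66]. Speed limits (rad/s): [2.57, 2.57, 3.14, 3.14, 3.14, 3.14, 3.14].

## Interface

Orientations are given as [roll, pitch, yaw] about the fixed x, y, z axes, in that order (R = Rz(yaw) Ry(pitch) Rx(roll)).
In Python, from plant import robot gives the robot as it stands. Calls block until the motion is done:
- robot.goto(position, orientation): joint-space move of the TCP to a pose.
- robot.move_straight(position, vel=0.15, attitude=None, contact_N=None): straight line of the TCP; attitude=None keeps the orientation; vel is the mean speed in m/s. With contact_N (N) it stops when the force on the tool has changed by that much, and returns True; else False.
- robot.move_joints(angles): joint-space move.
- robot.grip(opening, strength=None): opening from 0.0 (shut) to 1.0 (fully open); strength is the grip in N (None keeps the last); returns when the fingers have stopped.
- robot.sleep(seconds).
- robot.inverse_kinematics(position, orientation): joint angles nearest the present ones, or None.
- robot.sense(): the state.
- robot.grab_frame(name): name is "side" or "top"; returns a dict with "image" (400x640x3 uint8, red, green, blue), "range_z" (400x640 float32, m along the optical axis (not along the pixel's ray), 0 where there is no reading), "fx", "fy", "cx", "cy" (pixels), "dist_coeffs" ([k1, k2, p1, p2, k3] as OpenCV has them; the pictures are not rectified), "R" (3x3) and "t" (3): a world point X has camera coordinates R X + t. Camera axes: x right, y down, z forward; pixel columns grow to the right and rows downward; lengths in m; the calibration is good to about 2 mm. A picture is of the moment at which its call begins.
A pose or a line that the arm cannot do raises robot.IKError and nothing moves.
- robot.close_job(): hands the job in, once; it reports no verdict.
The state is a dict: "t": time; "joint_pos": joint angles; "joint_velocities": joint speeds; "effort": joint torques, N m; "tcp_pos": TCP position; "tcp_rot": TCP orientation; "wrist_force": force on the tool from outside, world axes, zero at the start; "torque": the same for the moment, N m; "opening": opening from 0.0 (shut) to 1.0 (fully open).
Only numpy, scipy, OpenCV 4.12 (cv2) and the standard library are available. Lean on these libraries where they do the work, as an engineer would, in place of code of your own. Each camera call takes 0.05 s, during which the arm holds its last target. There are 200 camera calls.

## Working session

There is one attempt and no reset: what is moved stays moved. The work goes in short steps, each a Python script; the robot and the scene stay as the last script left them, time stands still between calls to the robot, and variables do not carry over. Pictures are saved under pics/ and viewed, about 8 in all and at most 12, crops included, and the job is handed in when it is done.

```bash
mkdir -p pics; ls; cat > h.py <<'E'
import numpy as np, cv2
from plant import robot
def grab(n):
    f=robot.grab_frame(n); return f
def cloud(f):
    h,w=f["range_z"].shape
    u,v=np.meshgrid(np.arange(w),np.arange(h))
    K=np.array([[f["fx"],0,f["cx"]],[0,f["fy"],f["cy"]],[0,0,1]])
    p=cv2.undistortPoints(np.stack([u,v],-1).reshape(-1,1,2).astype(np.float64),K,np.array(f["dist_coeffs"])).reshape(h,w,2)
    z=f["range_z"][...,None].astype(float)
    c=np.concatenate([p*z,z],-1)
    X=(c-np.array(f["t"]))@np.array(f["R"])
    X[f["range_z"]==0]=np.nan
    return X
E
python3 - <<'E'
from h import *
for n in("top","side"):
    f=grab(n); cv2.imwrite(f"pics/{n}0.png",f["image"][...,::-1]); np.savez(f"{n}0.npz",X=cloud(f),im=f["image"])
    print(n,f["t"],np.array(f["R"]).round(2).tolist())
s=robot.sense();print(s["tcp_pos"],s["tcp_rot"],s["wrist_force"],s["opening"],robot.nose_length,s["t"])
E
```

```text
pics
top [0.01456328 0.65647357 1.32044737] [[0.0, -1.0, -0.02], [-1.0, -0.0, -0.09], [0.08, 0.02, -1.0]]
side [0.61904742 0.18190093 0.92402224] [[-0.97, -0.23, -0.01], [-0.12, 0.56, -0.82], [0.2, -0.8, -0.57]]
[0.15493479 0.65645722 0.2413467 ] [3.14153085e+00 1.77398590e-03 1.33899714e+00] [ 0.26605901  0.68716949 -1.04576011] 1.0001682675895074 0.011 0.1
```

View pics/top0.png

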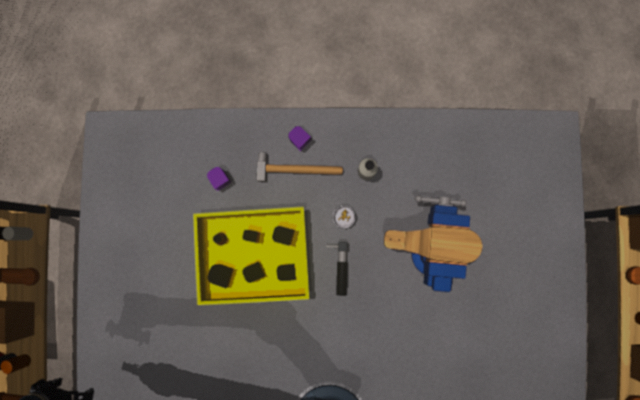

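View pics/side0.png

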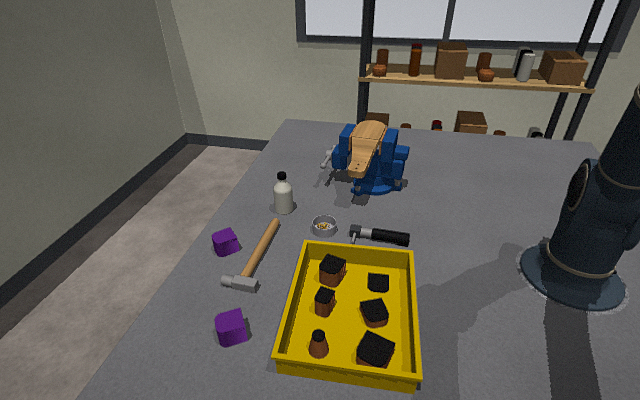

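The top view shows six pieces in the bin:
- cone at (220,239)
- slim heel at (254,236)
- block at (285,236)
- broad block at (221,274)
- block at (254,271)
- top piece at (287,271)

The purple decoys at (300,137) and (218,178) are outside the bin. The 50 mm heel must be (285,236) or (254,271), so I'll compare their heights and outlines.

```bash
python3 - <<'E'
from h import *
d=np.load("top0.npz");X=d["X"];im=d["im"]
for n,(u,v) in dict(cone=(220,239),slim=(254,236),A=(285,236),wide=(221,274),B=(254,271),tp=(287,271)).items():
    P=X[v-16:v+17,u-16:u+17].reshape(-1,3); z=X[v-2:v+3,u-2:u+3,2]; zt=np.nanmedian(z)
    Q=P[(abs(P[:,2]-zt)<.006)]; r=cv2.minAreaRect((Q[:,:2]*1000).astype(np.float32))
    print(n,"ztop",zt.round(4),"rect",np.round(r[0],1),np.round(r[1],1),round(r[2],1),len(Q))
# sole: seat
S=X[215:270,370:490].reshape(-1,3)
for lo,hi in((.13,.15),(.175,.2)):
    Q=S[(S[:,2]>lo)&(S[:,2]<hi)]; print(lo,len(Q),np.nanmin(Q,0),np.nanmax(Q,0),np.median(Q,0))
print("row thru sole"); 
for u in range(378,490,4): print(u,X[240,u].round(3))
d=np.load("side0.npz");Y=d["X"]
for n,(u,v) in dict(A=(332,262),B=(374,305),low=(378,277)).items(): print(n,np.nanmedian(Y[v-3:v+4,u-3:u+4].reshape(-1,3),0).round(4))
f=d["im"]; a=cv2.resize(f[235:375,280:420],None,fx=4,fy=4,interpolation=cv2.INTER_CUBIC)
cv2.imwrite("pics/crop1.png",np.clip(a[...,::-1]*1.6,0,255).astype(np.uint8))
E
```

```text
cone ztop 0.0485 rect [547.5 334.1] [23.7 23. ] 0.6 54
slim ztop 0.0536 rect [556.1 235.5] [43.4 31. ] 79.7 147
A ztop 0.0526 rect [572.2 130.8] [60.6 89.3] 63.3 304
wide ztop 0.0377 rect [437.7 328.6] [65.8 61.3] 71.7 420
B ztop 0.0292 rect [446.4 231.4] [49.4 57.3] 26.9 303
tp ztop 0.0108 rect [449.7 128.7] [96.4 97.1] 0.5 563
0.13 448 [ 0.46495708 -0.28332132  0.13006933] [ 0.61235317 -0.14907189  0.1498229 ] [ 0.54646434 -0.18698921  0.14033996]
0.175 2632 [ 0.46724963 -0.39989766  0.17505107] [ 0.60985584 -0.24276347  0.19751819] [ 0.53571514 -0.31879469  0.18808554]
row thru sole
378 [ 0.544 -0.146 -0.001]
382 [ 0.544 -0.158  0.003]
386 [ 0.544 -0.154  0.143]
390 [ 0.544 -0.165  0.139]
394 [ 0.544 -0.176  0.143]
398 [ 0.544 -0.187  0.139]
402 [ 0.544 -0.198  0.138]
406 [ 0.544 -0.208  0.148]
410 [ 0.544 -0.217  0.155]
414 [ 0.544 -0.228  0.157]
418 [ 0.544 -0.237  0.166]
422 [ 0.544 -0.246  0.175]
426 [ 0.544 -0.255  0.182]
430 [ 0.544 -0.265  0.183]
434 [ 0.544 -0.276  0.183]
438 [ 0.544 -0.285  0.19 ]
442 [ 0.544 -0.296  0.189]
446 [ 0.544 -0.307  0.188]
450 [ 0.544 -0.318  0.185]
454 [ 0.544 -0.327  0.191]
458 [ 0.544 -0.339  0.186]
462 [ 0.544 -0.349  0.19 ]
466 [ 0.544 -0.36   0.188]
470 [ 0.544 -0.37   0.191]
474 [ 0.543 -0.381  0.189]
478 [ 0.543 -0.393  0.186]
482 [ 0.544 -0.465  0.002]
486 [ 0.544 -0.479 -0.004]
A [0.5556 0.1378 0.0543]
B [0.4467 0.2226 0.0306]
low [0.4462 0.1199 0.0119]
```

View pics/crop1.png

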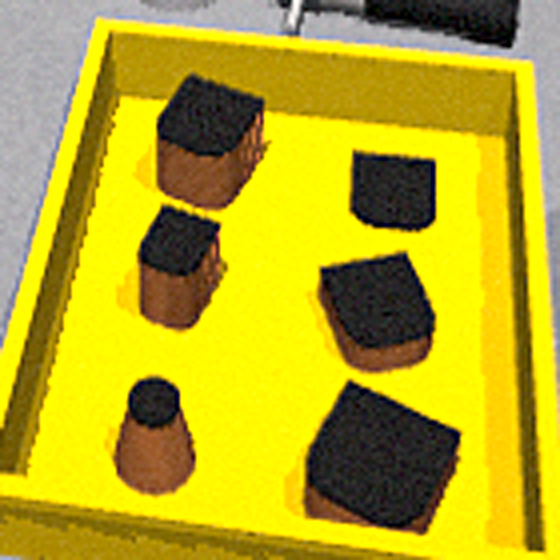

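Confirmed: block A, at (285,236) top and (332,262) side, is the tall one with the 56x50 outline. Its top is at z≈0.054, while B's is only ≈0.030. Its flat front faces roughly −y. Next I'll fit the outlines of the heel top and the seat.

```bash
cat >> h.py <<'E'
from scipy.optimize import least_squares
def plane(f,z):
    K=np.array([[f["fx"],0,f["cx"]],[0,f["fy"],f["cy"]],[0,0,1]]);h,w=f["range_z"].shape
    u,v=np.meshgrid(np.arange(w),np.arange(h))
    p=cv2.undistortPoints(np.stack([u,v],-1).reshape(-1,1,2).astype(np.float64),K,np.array(f["dist_coeffs"])).reshape(h,w,2)
    R=np.array(f["R"]);C=-R.T@np.array(f["t"])
    d=np.concatenate([p,np.ones((h,w,1))],-1)@R
    return C[:2]+d[...,:2]*((z-C[2])/d[...,2])[...,None]
def sd(q,p):  # heel outline signed distance, p=(x,y,yaw)
    c,s=np.cos(p[2]),np.sin(p[2]);d=q-p[:2];a=d@[c,s];b=d@[-s,c]
    r=np.where(a<-.012,.016,0.0);box=lambda r:(np.abs(a)-.028+r,np.abs(b)-.025+r)
    x,y=box(r);return np.hypot(np.maximum(x,0),np.maximum(y,0))+np.minimum(np.maximum(x,y),0)-r
def fit(q,m,p0,front=True,w=.0018):
    def res(p):
        M=1/(1+np.exp(np.clip(sd(q,p)/w,-30,30)))
        r=p[3]+p[4]*M-m
        return r
    return least_squares(res,list(p0)+[m.min(),m.max()-m.min()],x_scale=[.01,.01,.2,.2,.2],loss="soft_l1",f_scale=.15)
E
python3 - <<'E'
from h import *
f=grab("top");im=f["image"].astype(float)/255
q=plane(f,.054);m=1-im[...,0]/np.nanpercentile(im[225:280,200:300,0],80)
sel=np.hypot(q[...,0]-.572,q[...,1]-.131)<.042
for yw in np.radians(range(-180,180,45)):
    r=fit(q[sel],m[sel],(.572,.131,yw)); print("heel",r.x[:2].round(4),np.degrees(r.x[2]).round(1),r.cost.round(4))
# sole: axis from warm colour
q=plane(f,.14);w=np.clip((im[...,0]-im[...,2])/.35,0,1)
np.set_printoptions(linewidth=200)
print((w[226:256,382:416:1]*9).astype(int))
E
```

```text
heel [0.5555 0.1384] -178.6 4.9487
heel [0.5571 0.1371] -106.8 2.0559
heel [0.5571 0.1371] -106.8 2.0559
heel [0.5529 0.1365] -15.2 4.3658
heel [0.5529 0.1365] -15.2 4.3658
heel [0.5567 0.1357] 77.4 2.5143
heel [0.5566 0.1358] 78.2 2.5092
heel [0.5566 0.1358] 78.2 2.5092
[[0 0 0 ... 0 0 0]
 [0 0 0 ... 0 0 0]
 [0 0 0 ... 0 0 0]
 ...
 [0 0 0 ... 0 0 0]
 [0 0 0 ... 0 0 0]
 [0 0 0 ... 0 0 0]]
```

```bash
python3 - <<'E'
from h import *
f=grab("top");im=f["image"].astype(float)/255
q=plane(f,.14);d=im[...,0]-im[...,2];T=np.median(d[236:244,392:402])/2
P=[]
for u in range(386,428,2):
    c=d[:,u];v=np.where(c[222:260]>T)[0]+222
    if len(v)<3: continue
    a,b=v[0],v[-1]
    e0=a-(c[a]-T)/(c[a]-c[a-1]);e1=b+(c[b]-T)/(c[b]-c[b+1])
    g=lambda e:np.array([np.interp(e,np.arange(400),q[:,u,k]) for k in(0,1)])
    A,B=g(e0),g(e1);P.append(np.r_[(A+B)/2,A[0]-B[0]]);print(u,round(e0,2),round(e1,2),P[-1].round(4))
P=np.array(P)
r=np.array([d[v,:] for v in(238,240,242)]).mean(0);print("tip row",[(u,round(r[u]/T/2,2),q[240,u].round(4).tolist()) for u in range(381,390)])
print("shade",[(u,int(255*im[236:245,u].mean())) for u in range(382,430)])
Y=np.load("side0.npz")["X"];m=(abs(Y[...,2]-.14)<.004)&(abs(Y[...,0]-.545)<.05)&(abs(Y[...,1]+.18)<.06)
Q=Y[m];print("side seat",len(Q),Q.min(0).round(4),Q.max(0).round(4),np.median(Q,0).round(4))
E
```

```text
386 231.38 246.75 [ 0.5463 -0.1541  0.0418]
388 230.16 247.67 [ 0.5467 -0.1596  0.0476]
390 229.7 248.16 [ 0.5467 -0.1651  0.0502]
392 229.74 248.42 [ 0.5463 -0.1705  0.0508]
394 229.81 248.55 [ 0.546 -0.176  0.051]
396 230.08 248.83 [ 0.5453 -0.1815  0.051 ]
398 230.38 249.16 [ 0.5444 -0.1869  0.0511]
400 230.56 249.32 [ 0.544  -0.1924  0.051 ]
402 230.72 249.4 [ 0.5437 -0.1978  0.0508]
404 230.94 249.71 [ 0.5429 -0.2033  0.0511]
406 231.46 250.32 [ 0.5414 -0.2088  0.0513]
408 231.07 251.0 [ 0.541  -0.2142  0.0542]
410 230.71 251.35 [ 0.541  -0.2197  0.0561]
412 230.5 251.68 [ 0.5409 -0.2252  0.0576]
414 230.15 252.13 [ 0.5407 -0.2307  0.0598]
416 230.0 252.52 [ 0.5404 -0.2362  0.0613]
418 229.71 252.97 [ 0.5402 -0.2416  0.0633]
420 229.71 253.65 [ 0.5392 -0.2471  0.0652]
422 229.67 255.05 [ 0.5374 -0.2526  0.0691]
424 228.88 255.59 [ 0.5378 -0.2581  0.0727]
426 228.29 256.56 [ 0.5372 -0.2636  0.077 ]
tip row [(381, np.float64(0.03), [0.5437, -0.1405]), (382, np.float64(0.02), [0.5437, -0.1432]), (383, np.float64(0.2), [0.5437, -0.1459]), (384, np.float64(0.6), [0.5437, -0.1487]), (
[... 184 characters left out ...]
oat64(0.93), [0.5438, -0.1623])]
shade [(382, 98), (383, 92), (384, 98), (385, 114), (386, 122), (387, 122), (388, 119), (389, 115), (390, 113), (391, 115), (392, 120), (393, 121), (394, 121), (395, 122), (396, 122), (397, 121), (398, 116), (399, 115), (400, 120), (401, 124), (402, 125), (403, 122), (404, 112), (405, 103), (406, 103), (407, 107), (408, 112), (409, 115), (410, 116), (411, 119), (412, 123), (413, 126), (414, 126), (415, 124), (416, 123), (417, 121), (418, 117), (419, 105), (420, 93), (421, 89), (422, 91), (423, 98), (424, 104), (425, 106), (426, 107), (427, 107), (428, 110), (429, 114)]
side seat 212 [ 0.51   -0.229   0.1361] [ 0.5695 -0.1426  0.144 ] [ 0.5433 -0.177   0.1405]
```

```bash
python3 - <<'E'
from h import *
pi=np.pi
hy=np.radians(-106.8);hx=np.array([np.cos(hy),np.sin(hy)]);p=np.array([.5571,.1371])+.004*hx
for o in(0,pi):
    a=robot.inverse_kinematics([*p,.15],[pi,0,hy+pi/2+o]); b=robot.inverse_kinematics([.545,-.178,.25],[pi,0,np.radians(-95)+pi/2+o])
    print(o,None if a is None else np.round(a,2),None if b is None else np.round(b,2))
yaw=hy+pi/2
robot.grip(.85,60)
robot.goto([*p,.17],[pi,0,yaw])
hit=robot.move_straight([*p,.025],vel=.1,contact_N=8)
s=robot.sense();print("hit",hit,s["tcp_pos"],s["wrist_force"],s["t"])
f=grab("side");cv2.imwrite("pics/grasp.png",cv2.resize(f["image"][150:400,220:470,::-1],None,fx=2.4,fy=2.4))
E
```

```text
0 [-0.72  0.44  0.54  1.9  -0.28  0.88 -0.33] [-0.47  0.41  0.96  1.81 -0.37  1.11  0.53]
3.141592653589793 [-0.28  0.4  -0.04  1.88  0.02  0.86  2.52] [-0.56  0.48  1.12  1.81 -0.47  1.15 -2.51]
hit False [0.55640848 0.1333945  0.02557974] [-0.64579275 -0.00581905 -0.3410377 ] 4.45
```

View pics/grasp.png

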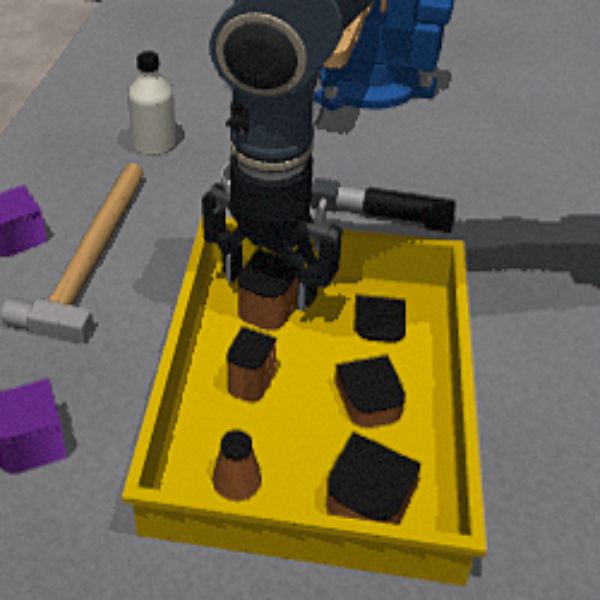

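The fingers straddle the 50 mm heel: it is at (268,285) in the crop, with the bin walls clear. Now I'll grip it, lift it and carry it to a hover behind the seat.

```bash
python3 - <<'E'
from h import *
pi=np.pi
robot.grip(0,60); s=robot.sense();print("closed",s["opening"],s["tcp_pos"],s["wrist_force"])
p=s["tcp_pos"]
robot.move_straight([p[0],p[1],.27],vel=.15)
s=robot.sense();print("lift",s["opening"],s["tcp_pos"],s["wrist_force"],s["t"])
a=np.radians(-95.3);u=np.array([np.cos(a),np.sin(a)])
g=np.array([.5455,-.178])+(.004-.012)*u
robot.goto([*g,.24],[pi,0,a+pi/2])
robot.move_straight([*g,.190],vel=.1)
robot.sleep(.3)
s=robot.sense();print("hover",s["opening"],s["tcp_pos"],s["tcp_rot"],s["wrist_force"],s["t"])
f=grab("side");np.savez("hs.npz",X=cloud(f),im=f["image"]);A=cv2.resize(f["image"][90:220,290:440,::-1],None,fx=4,fy=4,interpolation=cv2.INTER_CUBIC)
cv2.imwrite("pics/hover_s.png",np.clip(A*1.3,0,255).astype(np.uint8))
f=grab("top");A=cv2.resize(f["image"][195:285,350:490,::-1],None,fx=5.5,fy=5.5,interpolation=cv2.INTER_CUBIC)
cv2.imwrite("pics/hover_t.png",np.clip(A*1.5,0,255).astype(np.uint8))
E
```

```text
closed 0.5779873852640335 [0.5564811  0.1334428  0.02569476] [-0.40435127 -1.00897576  5.34259821]
lift 0.5792702245061628 [0.55600369 0.13336371 0.26911148] [ 0.1489359   0.49024054 -0.38355901] 6.6083
hover 0.5804815345542979 [ 0.5465283  -0.17014045  0.19054309] [-3.14154916e+00 -1.09252832e-03 -9.24577099e-02] [ 1.35412227 -0.31329528 -0.39774563] 8.725
```

View pics/hover_s.png

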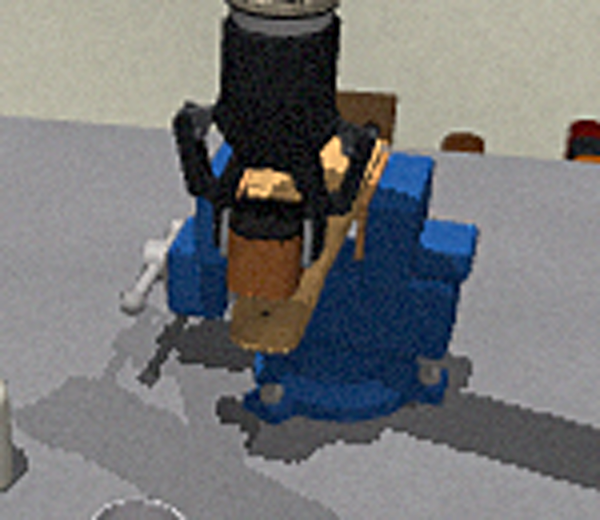

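View pics/hover_t.png

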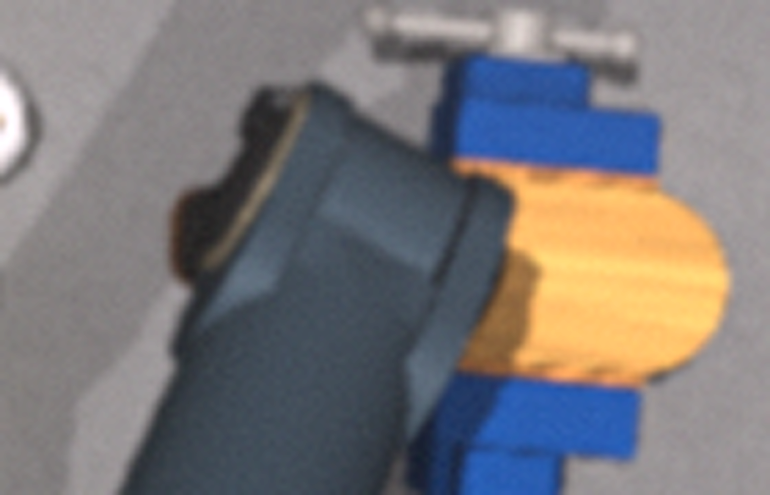

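The heel is held upright behind the seat in the side view: heel at (265,265), seat at (268,325) in the crop. The top view is blocked by the arm. I'll overlay the predicted heel and seat outlines in the side camera to check lateral alignment.

```bash
cat >> h.py <<'E'
def outline(x,y,yaw,z,n=8):
    t=np.linspace(0,np.pi/2,n);b=[(.028,-.025),(.028,.025)]
    b+=[(-.012-.016*np.sin(k),.009+.016*np.cos(k)) for k in t]+[(-.012-.016*np.cos(k),-.009-.016*np.sin(k)) for k in t]
    b=np.array(b);c,s=np.cos(yaw),np.sin(yaw)
    return np.c_[x+b@[c,-s],y+b@[s,c],np.full(len(b),z)]
def overlay(f,sets,box,k,name):
    K=np.array([[f["fx"],0,f["cx"]],[0,f["fy"],f["cy"]],[0,0,1]])
    x0,y0,x1,y1=box;A=cv2.resize(f["image"][y0:y1,x0:x1,::-1],None,fx=k,fy=k,interpolation=cv2.INTER_CUBIC)
    A=np.clip(A*1.4,0,255).astype(np.uint8)
    for P,c in sets:
        p=cv2.projectPoints(P,cv2.Rodrigues(np.array(f["R"]))[0],np.array(f["t"]),K,np.array(f["dist_coeffs"]))[0][:,0]
        cv2.polylines(A,[np.round((p-[x0,y0]+.5)*k-.5).astype(int)],True,c,1)
    cv2.imwrite(name,A)
E
python3 - <<'E'
from h import *
f=grab("side");s=robot.sense();t=s["tcp_pos"];a=s["tcp_rot"][2]-np.pi/2
u=np.array([np.cos(a),np.sin(a)]);m=t[:2]-.0037*u
S=(.5455,-.178,np.radians(-95.3))
overlay(f,[(outline(*m,a,t[2]-.0217),(0,255,0)),(outline(*m,a,t[2]+.0283),(0,255,0)),(outline(*S,.14),(255,0,255)),(outline(*S,.118),(255,0,255))],(325,125,395,190),10,"pics/ov1.png")
E
```

```text
(no output)
```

View pics/ov1.png

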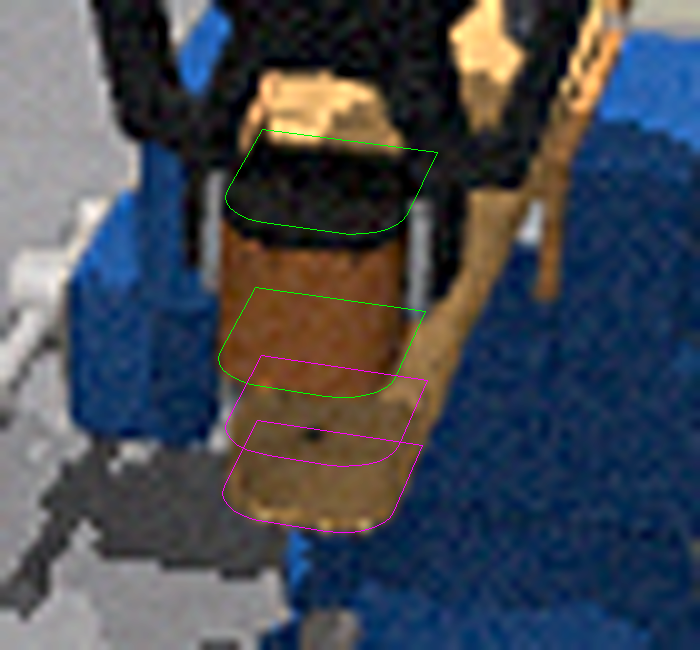

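```bash
python3 - <<'E'
from h import *
pr=lambda n:(lambda s:print(n,np.round(s["tcp_pos"],4),np.round(s["wrist_force"],2),np.round(s["torque"],2),round(s["opening"],3),round(s["t"],2)))(robot.sense())
a=np.radians(-95.3);u=np.array([np.cos(a),np.sin(a)]);l=np.array([-u[1],u[0]])
g=np.array([.5455,-.178])+(.004-.010)*u-.0007*l
robot.move_straight([*g,.170],vel=.05);pr("pre")
h=robot.move_straight([*g,.152],vel=.008,contact_N=4);pr(f"down {h}")
z=robot.sense()["tcp_pos"][2]
robot.move_straight([*g,z+.0015],vel=.02);robot.sleep(.2);pr("up")
e=g+.016*u
h=robot.move_straight([*e,z+.0015],vel=.008,contact_N=4);pr(f"fwd {h}")
t=robot.sense()["tcp_pos"];print("travel",(t[:2]-g)@u)
E
```

```text
pre [ 0.5452 -0.172   0.1697] [-0.27 -0.16 -0.57] [-0.01 -0.03  0.01] 0.581 9.43
down True [ 0.5453 -0.172   0.1617] [-0.46 -0.01  4.82] [0.06 0.06 0.01] 0.581 10.6
up [ 0.5451 -0.1719  0.1629] [-0.01 -0.23 -0.06] [ 0.02  0.05 -0.02] 0.584 11.07
fwd True [ 0.5439 -0.1832  0.1626] [-0.96  0.45 -0.11] [ 0.02 -0.01 -0.04] 0.578 12.53
travel 0.01137344284120291
```

```bash
python3 - <<'E'
from h import *
pr=lambda n:(lambda s:print(n,np.round(s["tcp_pos"],4),np.round(s["wrist_force"],2),np.round(s["torque"],2),round(s["opening"],3),round(s["t"],2)))(robot.sense())
a=np.radians(-95.3);u=np.array([np.cos(a),np.sin(a)])
pr("now");t=robot.sense()["tcp_pos"]
h=robot.move_straight([*(t[:2]+.006*u),t[2]],vel=.008,contact_N=4);pr(f"fwd {h}")
t2=robot.sense()["tcp_pos"];print("travel",(t2[:2]-t[:2])@u); robot.sleep(.3);pr("after")
f=grab("side")
m=t2[:2]-.0037*u;S=(.5455,-.178,a);S=(*m,a)
overlay(f,[(outline(*m,a,t2[2]-.0217),(0,255,0)),(outline(*m,a,t2[2]+.0283),(0,255,0)),(outline(*S,.118),(255,0,255))],(325,125,395,190),10,"pics/ov2.png")
E
```

```text
now [ 0.5439 -0.1832  0.1626] [-0.96  0.45 -0.11] [ 0.02 -0.01 -0.04] 0.578 12.53
fwd True [ 0.5433 -0.1833  0.1619] [0.43 0.5  2.76] [0.03 0.03 0.03] 0.583 12.93
travel 9.765813804294703e-05
after [ 0.5433 -0.1832  0.1618] [-0.12 -1.15  4.83] [-0.2  -0.13 -0.01] 0.577 13.23
```

View pics/ov2.png

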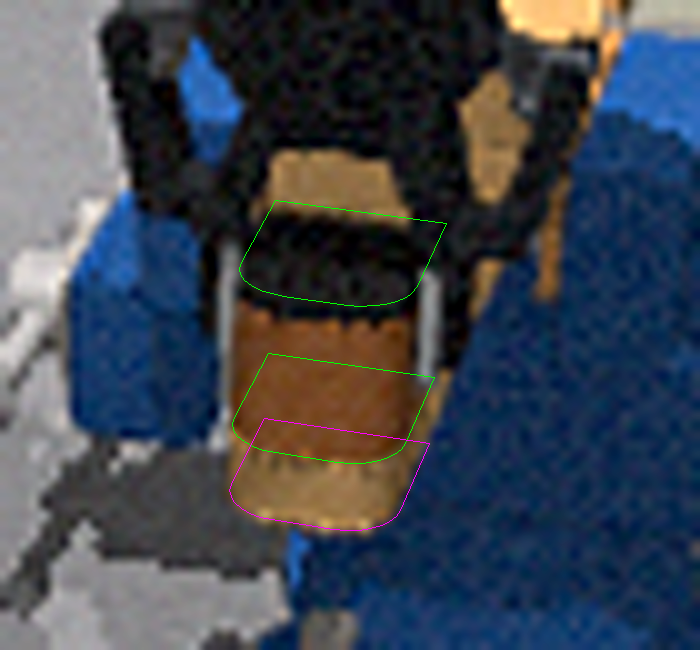

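```bash
python3 - <<'E'
from h import *
pr=lambda n:(lambda s:print(n,np.round(s["tcp_pos"],4),np.round(s["wrist_force"],2),np.round(s["torque"],2),round(s["opening"],3),round(s["t"],2)))(robot.sense())
a=np.radians(-95.3);u=np.array([np.cos(a),np.sin(a)]);l=np.array([-u[1],u[0]])
g=np.array([.5455,-.178])-.0007*l
B=lambda d,z:[*(g+d*u),z]
robot.move_straight(B(.002,.1640),vel=.02);robot.sleep(.3);pr("back")
for d in np.arange(.003,.0105,.0008):
    robot.move_straight(B(d,.1640),vel=.01);robot.sleep(.15)
    s=robot.sense();t=s["tcp_pos"];F=s["wrist_force"]
    print(round(d,4),"pos",np.round((t[:2]-np.array([.5455,-.178]))@u,4),np.round((t[:2]-g)@l,4),round(t[2],4),"Fu",round(F[:2]@u,2),"F",np.round(F,2))
    if F[:2]@u<-5: break
E
```

```text
back [ 0.5445 -0.1799  0.1639] [ 0.74 -0.69 -0.46] [-0.02 -0.02 -0.04] 0.577 13.95
0.003 pos 0.003 0.0 0.164 Fu -0.44 F [ 0.13  0.43 -1.01]
0.0038 pos 0.0038 0.0 0.164 Fu 0.16 F [-1.   -0.07 -0.61]
0.0046 pos 0.0046 0.0 0.164 Fu -0.23 F [ 0.18  0.21 -0.21]
0.0054 pos 0.0054 -0.0 0.164 Fu -0.19 F [-0.72  0.26 -0.99]
0.0062 pos 0.0057 0.0 0.164 Fu -2.4 F [ 0.8   2.33 -0.23]
0.007 pos 0.0059 0.0 0.164 Fu -5.12 F [-0.2   5.16  0.8 ]
```

The shoulder is found: contact at +5.6 mm along the sole, with force rising steadily after that. Next I'll press down under force feedback.

```bash
cat > press.py <<'E'
from h import *
a=np.radians(-95.3);u=np.array([np.cos(a),np.sin(a)]);l=np.array([-u[1],u[0]])
g=np.array([.5455,-.178])-.0007*l
B=lambda d,z:[*(g+d*u),z]
def F(n=6):
    L=[]
    for _ in range(n): robot.sleep(.05);L.append(robot.sense()["wrist_force"])
    return np.mean(L,0)
E
python3 - <<'E'
from press import *
robot.move_straight(B(.0061,.1640),vel=.01);F0=F();print("before",F0.round(2))
z=.1622
while z>.155:
    robot.move_straight(B(.0061,z),vel=.01);f=F();t=robot.sense()["tcp_pos"]
    print(round(z,4),np.round(t[2],4),"u",round((t[:2]-np.array([.5455,-.178]))@u,4),"F",f.round(2))
    dz=f[2]
    if dz>11: break
    z-=.0005 if dz<7 else .0003
s=robot.sense();print(s["t"],s["tcp_rot"],s["torque"])
E
```

```text
before [0.05 4.21 0.91]
0.1622 0.1623 u 0.0058 F [0.64 5.08 0.53]
0.1617 0.162 u 0.0058 F [0.39 4.89 1.98]
0.1612 0.1619 u 0.0058 F [-0.45  5.83  5.03]
0.1607 0.1619 u 0.0058 F [-1.69  6.07  7.74]
0.1604 0.1619 u 0.0058 F [-2.44  7.04  9.78]
0.1601 0.1618 u 0.0058 F [-3.38  6.97 12.14]
20.2833 [-3.13375833  0.00635811 -0.09178573] [ 1.42240591  0.60720447 -0.13781979]
```

```bash
python3 - <<'E'
from press import *
for d,e,z in((.0056,-.0003,.1601),(.0052,-.0006,.1601)):
    robot.move_straight([*(g+d*u+e*l),z],vel=.01);f=F();t=robot.sense()["tcp_pos"]
    print(d,np.round(t[2],4),"u",round((t[:2]-np.array([.5455,-.178]))@u,4),"l",round((t[:2]-g)@l,4),"F",f.round(2))
s=robot.sense();print(s["t"],s["tcp_rot"],s["opening"])
fr=grab("side");a_=s["tcp_rot"][2]-np.pi/2;t=s["tcp_pos"];m=t[:2]-.0037*u
k=grab("side")["image"][90:220,290:440,::-1]
A=cv2.resize(fr["image"][125:190,325:395,::-1],None,fx=10,fy=10,interpolation=cv2.INTER_CUBIC)
cv2.imwrite("pics/press.png",np.clip(A*1.5,0,255).astype(np.uint8))
E
```

```text
0.0056 0.1618 u 0.0057 l 0.0005 F [-2.29  6.36 10.66]
0.0052 0.1618 u 0.0057 l 0.0004 F [-1.52  5.44  9.38]
21.3833 [-3.1354747   0.00484896 -0.09207865] 0.5821203620187718
```

View pics/press.png

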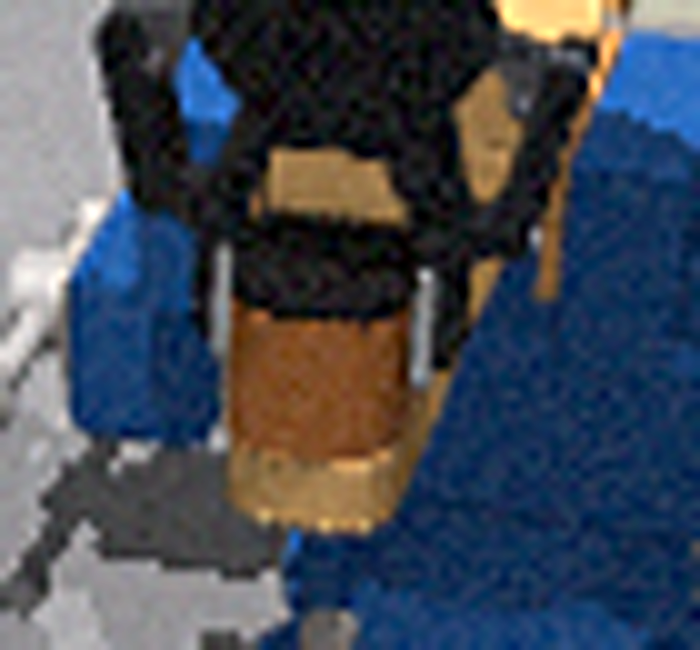

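```bash
python3 - <<'E'
from press import *
fs=[grab("side") for _ in range(4)];im=np.mean([f["image"] for f in fs],0);f=fs[0]
K=np.array([[f["fx"],0,f["cx"]],[0,f["fy"],f["cy"]],[0,0,1]])
P=lambda p:cv2.projectPoints(p,cv2.Rodrigues(np.array(f["R"]))[0],np.array(f["t"]),K,np.array(f["dist_coeffs"]))[0][:,0].round(1).tolist()
t=robot.sense()["tcp_pos"];m=t[:2]-.0037*u
np.set_printoptions(linewidth=200)
for v in range(157,180,2): print(v,"R",im[v,344:370,0].astype(int))
for v in(163,167): print(v,"G",im[v,344:370,1].astype(int),"B",im[v,344:370,2].astype(int))
print("pred heel bottom",P(outline(*m,a,.14,4)));print("pred 118",P(outline(*m,a,.118,4)))
X=np.nanmean([cloud(q) for q in fs],0)
for v in(164,167,170,173):
    print(v,[(c,X[v,c].round(3).tolist()) for c in range(360,368)])
E
```

```text
157 R [10 10 70 89 66 69 86 81 76 73 77 86 98 73 85 63 67 30 76 84 64 52 66 93 35  7]
159 R [14  6 72 78 64 69 71 76 81 88 88 86 86 85 84 86 84 85 84 72 66 38 64 94 21 11]
161 R [12  7  5 60 63 74 75 83 83 85 84 84 82 83 83 87 88 83 76 77 68 33 87 89 16  4]
163 R [16  5 12 65 69 78 82 86 84 83 82 85 83 87 91 82 82 81 81 73 68 45 58 63 90 76]
165 R [  8   9   3  62  73  80  83  83  84  83  82  87  88  85  83  86  83  86  80  70  64  46  67  68 101  33]
167 R [10  4 47 83 70 78 81 83 79 85 91 85 82 86 84 88 88 79 76 70 56 62 68 80 42  8]
169 R [ 53  47 115 102  79  99  79  83  85  87  82  82  86  87  84  83  79  76  72  61  63  65  68  57  10   9]
171 R [ 48  46  42  48  91  87  81  92  73 101  91  76  85  85 127 142 147 145 109  97  73  68  45   8   7  14]
173 R [ 49  49  46  49  81  87  90  96  97  99  96 105 110 109 106 112 109 102  96  78  71  59  13  10   7  15]
175 R [ 49  47  44  48  69  96  97 100  99 102 113 108 107 111 113 109 104 103  93  85  62  12  11   8   8  15]
177 R [ 48  48  47  46  42  46  54  72  53  74  61  95  96 146 121 118 116 141  68  36   6  14   9  16  18  13
[... 1069 characters left out ...]
, -0.15, 0.154]), (362, [0.528, -0.152, 0.153]), (363, [0.525, -0.154, 0.152]), (364, [0.523, -0.158, 0.15]), (365, [0.521, -0.173, 0.142]), (366, [0.519, -0.183, 0.136]), (367, [0.518, -0.201, 0.127])]
170 [(360, [0.532, -0.149, 0.144]), (361, [0.53, -0.151, 0.143]), (362, [0.527, -0.151, 0.143]), (363, [0.525, -0.157, 0.141]), (364, [0.522, -0.157, 0.141]), (365, [0.52, -0.172, 0.133]), (366, [0.519, -0.187, 0.124]), (367, [0.523, -0.281, 0.07])]
173 [(360, [0.532, -0.15, 0.134]), (361, [0.529, -0.15, 0.134]), (362, [0.526, -0.152, 0.133]), (363, [0.524, -0.155, 0.132]), (364, [0.522, -0.16, 0.129]), (365, [0.52, -0.175, 0.121]), (366, [0.525, -0.28, 0.059]), (367, [0.522, -0.281, 0.059])]
```

Depth profiles of the heel and the sole side and rear faces agree within about 1 mm, so the block is flush. I'll trim the push to about 12 N in total, hold it and hand in.

```bash
python3 - <<'E'
from press import *
robot.move_straight([*(g+.0050*u-.0006*l),.1598],vel=.005)
for _ in range(5):
    f=F(12);print(round(robot.sense()["t"],2),f.round(2),np.linalg.norm(f).round(2))
s=robot.sense();print(s["tcp_pos"],s["tcp_rot"],s["opening"])
if 9<np.linalg.norm(f)<15: robot.close_job();print("closed")
E
```

```text
22.53 [-1.79  5.43 11.22] 12.59
23.13 [-2.25  5.19 11.2 ] 12.55
23.73 [-1.9   5.27 11.27] 12.59
24.33 [-1.87  5.48 11.27] 12.67
24.93 [-1.88  5.36 11.33] 12.67
[ 0.54468308 -0.18366808  0.16178784] [-3.13553798  0.00466305 -0.09228322] 0.5770061639116237
the job is handed in; nothing more can be done
closed
```

I took the 50 mm heel from the bin and set it on the seat with its front against the shoulder. I handed the job in at about 25 s with the arm still gripping and pressing it. `close_job` gives no verdict.

**Push:** it held steady at about 12.6 N in total for 3 s before hand-in: 11.2 N down, about 5 N against the shoulder and 2 N sideways.

**Fit:** the tool is tilted less than 0.01 rad. Depth profiles of the heel's rear and sides match the sole's to about 1 mm.

**Disagreements in the checks:**
- The first push towards the shoulder and its repeat triggered without a clear forward force, so I redid it in small steps. The force then rose steadily from +5.6 mm along the sole.
- That contact came about 2 mm further along than the first image estimate.
- One enlarged side view hinted at a thin ledge at the rear of the heel. The depth data did not confirm it.

**Not checked:**
- I set the sole's direction from the picture at about -95°, with an uncertainty of 1 to 2°.
- I did not re-measure the driver, tin, bottle and hammer at the end. The arm was never sent down near them and no unexpected contact showed.

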